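# Roll a laminate inlay down on a serving board

### The arm

A 7-joint arm with a two-finger parallel gripper is mounted at the origin on a cart in front of the work surface, level with it; the furniture and walls round the work are solid. World frame = base frame: x ahead of the robot, y to its left, z up, the work surface at z = 0. Lengths are in mm, angles in rad, forces in N, time in s.
With the tool pointing down it reaches from about 400 to 875 mm from the base axis. Payload 19.3 kg.
Tool frame: the origin (TCP) lies between the finger pads; the fingertips stand 8 mm ahead of it and the grasp point (between the pads) lies 11 mm behind it; z points along the fingers, y is the line along which they close (so a half turn about z gives the same grasp; the last joint's range is limited). The gripper opens to 85 mm and grips with 20 to 120 N. Pads are 22 mm wide; open, the fingers measure 114 mm over their backs; the gripper's body (76 mm by 85 mm) begins 54 mm behind the grasp point. The pads swing forward as they close: fully open they stand 13 mm farther back than shut.
Start: joints at [-1.31, 0.521, -0.036, 1.599, 0.021, 1.021, -0.113], TCP at [203.018, 591.099, 239.291] pointing down, gripper open.
Joint ranges: [-2.91, 2.91], [-0.3, 2.13], [-1.5, 1.42], [0.17, 2.43], [-1.26, 4.41], [0.16, 1.93], [-2.52, 2.52]. Speed limits (rad/s): [1.89, 1.89, 2.39, 2.39, 3.01, 3.01, 3.01].

### API

Orientations are given as a rotation vector (axis times angle).
In Python, from plant import robot, vision, job gives the robot as it stands. The module is installed in compiled form; this text tells all that it offers.
- The arm moves only by the tool move_arm, never from a script. Its argument "targets" is a list of rows, each an object with "travel": the shift along the tool's x, y, z in cm, a list of three; "roll": the turn about the tool's z in rad; "hand": the opening, from 0 (shut) to 1 (fully open). In form: [{"travel": [dx, dy, dz], "roll": roll, "hand": hand}, ...]. A call has exactly 10 rows; each row shifts and turns the commanded pose from where the row before left it, along the tool's axes as they then stand; what a row does not reach is not made up. A row lasts 1/12 s, in which the tool goes at most 41.7 mm and 7.16 degrees, less where a joint would pass 70% of its speed; a pose out of reach is approached as far as the arm can. A call with a gripper value outside its range is refused whole. The fingers move at their own pace and stop on an object; "newtons" is the grip in N (left out, the last holds). Time passes only in rows, so rows that do not move let the fingers close, or fill a call up. It gives the time, the measured TCP pose, the force, the opening and the grip force at its end, in the units of the state.
- robot.state(): the state, without advancing time (a new reading comes with each control period).
- vision.camera(name): name is "scene" or "top"; returns (picture, depth): 480x640x3 uint8, red, green, blue; 480x640 float32, mm along the optical axis (not along the pixel's ray), 0 where there is no reading.
- vision.camera_model(name): a dict with "intrinsics" (3x3 intrinsics, pixels), "R" (3x3) and "t" (3): a world point X has camera coordinates R X + t. Camera axes: x right, y down, z forward; pixel columns grow to the right and rows downward; lengths in mm; the calibration is good to about 2 mm. A picture is of the moment at which its call begins. camera_model takes no time and is no camera call.
- job.job_done(): hands the job in; it is judged then, once.
The state is a dict: "time": time; "joints": joint angles; "joint_velocities": joint speeds; "effort": joint torques, N m; "tool_pos": TCP position; "ee_rot": TCP orientation; "wrist_force": force on the tool from outside, world axes, zero at the start; "moment": the same for the moment, N m; "opening": finger opening in mm; "gripper_force": force on a finger pad.
Only numpy, scipy, OpenCV 4.12 (cv2) and the standard library are available. Lean on these libraries where they do the work, as an engineer would, in place of code of your own. Each camera call takes 0.05 s, during which the arm holds its last target. There are 200 camera calls.

### The job

Lift the hand roller out of its stand and roll the serving board's new laminate inlay down from the orange-tab end to the far end, leaning on it with a steady force of about 8 to 15 N, so that all six planks end fully home; the laminate cracks if the roller ever bears on the board with more than 25 N, and only the roller may touch the board. Then set the roller back upright, fully seated in its stand, and let go. Leave the glass, the espresso cup and the sanitiser bottle standing where they are.

Things in the scene. Friction and masses are not known exactly. Their poses are not given: they have to be found in the camera images.
- board: Fixed serving board, 196 x 88 mm: dark base, aluminium rim 13 mm high. Origin at the centre of its underside, z up, x along the rolling direction; an orange tab sticks out 21 mm at the -x end. Inside lie six stiff wood-look planks on a tacky bed, 27 mm (x) by 68 mm (y) by 10 mm, centred at x = -70, -42, -14, 14, 42, 70 mm. Tops nominally 25 mm above the origin unpressed, 21 mm home.
- first (a point): Centre of plank1's top when home, nominally (21 mm above the board's underside); the plank next to the orange tab. The bed's true height, which is not measured, is up to 6 mm higher or lower and it slopes by up to 0.03 rad along x. A plank goes down without tilting, yields only to over about 6 N (a little more if fast), stays where pushed, ends on a hard stop.
- last (a point): The same nominal point of plank6 at the far end, 140 mm from first. The planks are hard: on the stop, a millimetre of height makes many newtons, so feel the force all the way. The drum climbs onto the next proud plank and wedges it down as it rolls on; there the force rises for a moment by 6 to 10 N, so roll slowly (about 20 mm/s).
- plank1 (a joint): How far plank1 has been pressed down, m: 0 to 0.0008 at the start, 0.004 fully home (home counts from 0.0032).
- plank2 (a joint): How far plank2 has been pressed down, m: 0 to 0.0008 at the start, 0.004 fully home (home counts from 0.0032).
- plank3 (a joint): How far plank3 has been pressed down, m: 0 to 0.0008 at the start, 0.004 fully home (home counts from 0.0032).
- plank4 (a joint): How far plank4 has been pressed down, m: 0 to 0.0008 at the start, 0.004 fully home (home counts from 0.0032).
- plank5 (a joint): How far plank5 has been pressed down, m: 0 to 0.0008 at the start, 0.004 fully home (home counts from 0.0032).
- plank6 (a joint): How far plank6 has been pressed down, m: 0 to 0.0008 at the start, 0.004 fully home (home counts from 0.0032).
- roller: Hand roller, about 0.42 kg (may differ), loose, upright in its stand. Origin at the drum's lowest point, z up along the handle, y along the axle; rolls along x, same both ways round. Black rubber drum 44 mm in diameter, 50 mm wide. Above it an aluminium crossbar 32 (x) by 100 (y) mm, z = 56 to 66 mm. Then an upright dark wooden handle, 26 (x) by 40 (y) mm, up to z = 128 mm.
- grip (a point): Where to hold the roller: middle of the wooden handle, 100 mm above the drum's lowest point; pinch it from above across its 26 mm (the roller's x).
- drum (a joint): Turn of the drum on its axle, rad, 0 at the start, no limits; rolling 22 mm turns it 1 rad (either sign). The drum turns freely.
- stand: Fixed roller stand: black foot 90 x 124 mm, two steel cheeks 78 mm apart. Origin at the centre of its underside, z up, y from cheek to cheek (the roller's axle lies along it). The crossbar's ends rest in notches on the cheeks, floor 68 mm and lips 78 mm above the underside, 4 mm of play each way along x and y. The roller goes in and out straight from above.
- seat (a point): Where the roller's origin is when it is seated in the stand: on the stand's axis, 12 mm above its underside.
- glass: Clear drinking glass, 66 mm wide, 86 mm high, upside down; origin at the centre of its underside. Leave alone.
- cup: Espresso cup with yellow and red stripes, 60 mm wide (84 mm with its handle), 49 mm high; origin at the centre of its underside. Leave alone.
- spray: Pale sanitiser bottle, 39 mm wide, 92 mm high; origin at the centre of its underside. Leave alone.
Things that resemble listed ones, but are neither listed nor needed, are in the scene too. What is shaped like the stand but pink or red is not meant.

How it is judged (in metres and radians):
On the way, in this order (a step that is already met when the one before it is completed fails the run):
1. the roller is lifted clear of its stand (z of roller in the frame of seat above 0.03 m), for 0.1 s.
2. the plank at the orange tab is home first, while the last three planks are still proud (value of joint plank1 above 0.0032 m and not (value of joint plank4 above 0.0032 m) and not (value of joint plank5 above 0.0032 m) and not (value of joint plank6 above 0.0032 m)), for 0.05 s.
3. the drum has turned at least 3 rad (66 mm of rolling), with the last plank still proud ((value of joint drum above 3 rad or value of joint drum below -3 rad) and not (value of joint plank6 above 0.0032 m)), for 0.05 s.
4. all six planks are home (value of joint each of plank1, plank2, plank3, plank4, plank5, plank6 above 0.0032 m), for 0.1 s.
5. the roller is back in its stand (horizontal distance between roller and seat below 0.008 m and height (world z) of roller between 0.008 and 0.016 m and angle between roller's own z axis and vertical below 0.1 rad), for 0.2 s.
At the end, for the whole second after the job is handed in: All six planks are pressed home (joint over 3.2 mm of 4 mm) and the roller stands upright (within 0.1 rad), released and at rest in its stand, its origin within 8 mm sideways and 4 mm in height of the seat (all of step 4 and all of step 5 and linear speed of roller below 0.02 m/s); the robot touches nothing.
It fails at once if the roller bears on the board with more than 25 N (contact force between roller and board above 25 N).
It fails at once if the fingers or the arm touch the board (contact force between any of the fingers, the arm and board above 1 N).
It fails at once if the tall clear drinking glass is moved more than 15 mm or tipped (distance of glass from where it was at the start of the episode above 0.015 m or angle between glass's own z axis and vertical above 0.25 rad).
It fails at once if the striped espresso cup is moved more than 15 mm or tipped (distance of cup from where it was at the start of the episode above 0.015 m or angle between cup's own z axis and vertical above 0.25 rad).
It fails at once if the sanitiser bottle is moved more than 15 mm or tipped (distance of spray from where it was at the start of the episode above 0.015 m or angle between spray's own z axis and vertical above 0.25 rad).
It also fails if it takes over 72 s, if anything falls off the work surface, if the arm or the gripper's body presses on something with over 40 N, if the wrist force passes 120 N, or if a joint passes its speed limit or range.

## Working session

There is one attempt and no reset: what is moved stays moved. The work goes in short steps, Python scripts to look and compute and a tool call to move; the robot and the scene stay as the last step left them, time stands still between calls to the robot, and variables do not carry over. Pictures are saved under pics/ and viewed, at most 10 in all, crops included, and the job is handed in when it is done.

Besides the shell and the picture viewer there is one more tool, called after "Request:" as a command line: name --argument value ..., lists and objects as JSON in quotes. move_arm: Moves the arm, as the interface text tells. Its arguments: {"type":"object","properties":{"targets":{"type":"array"},"newtons":{"type":"number"}},"required":["targets"]}

```bash
mkdir -p pics
cat > h.py <<'E'
import numpy as np, cv2
from plant import robot, vision, job
from scipy.spatial.transform import Rotation as Rn
def grab(n):
    p,d=vision.camera(n); np.savez(f'{n}.npz',p=p,d=d); return p,d
def w(n,u,v,z):
    m=vision.camera_model(n); K=np.array(m['intrinsics']);R=np.array(m['R']);t=np.array(m['t'])
    return R.T@(np.linalg.inv(K)@np.array([u,v,1.])*z-t)
def cloud(n,d):
    m=vision.camera_model(n); K=np.array(m['intrinsics']);R=np.array(m['R']);t=np.array(m['t'])
    v,u=np.mgrid[0:480,0:640]
    r=np.stack([u,v,np.ones_like(u)],-1)@np.linalg.inv(K).T*d[...,None]
    return (r-t)@R
E
python3 - <<'E'
from h import *
for n in('scene','top'):
    p,d=grab(n); cv2.imwrite(f'pics/{n}0.png',p[...,::-1]); m=vision.camera_model(n); print(n,m)
print(robot.state())
E
```

```text
scene {'intrinsics': array([[524.93182478,   0.        , 322.47730337],
       [  0.        , 524.93182478, 250.08983191],
       [  0.        ,   0.        ,   1.        ]]), 'R': array([[ 0.82594497, -0.56353605, -0.01555728],
       [-0.3436762 , -0.48144933, -0.80628358],
       [ 0.44687982,  0.67129253, -0.59132458]]), 't': array([-478.61207576,  241.81462858,  946.83249393])}
top {'intrinsics': array([[576.14987156,   0.        , 324.47635591],
       [  0.        , 576.14987156, 246.66714443],
       [  0.        ,   0.        ,   1.        ]]), 'R': array([[ 0.00745027, -0.9999507 , -0.006564  ],
       [-0.99466462, -0.00673514, -0.10294143],
       [ 0.10289215,  0.00729592, -0.99466576]]), 't': array([ -70.24600861,  551.97771676, 1200.9912261 ])}
{'time': 0.1, 'joints': array([-1.31018187,  0.52195363, -0.03635114,  1.59995633,  0.02121374,
        1.02110205, -0.11277891]), 'joint_velocities': array([-7.64549967e-04, -3.04488179e-04, -7.03427964e-05, -2.07948243e-03,
       -4.32300094e-04, -2.90875009e-04,  4.52173654e-04]), 'effort': array([ 3.21483487e-03, -9.28475976e+01,  1.98389791e+00, -3.70527792e+01,
        1.81175640e-02,  5.46527939e-03, -1.67365488e-05]), 'tool_pos': array([202.9336375 , 590.82014353, 238.7815992 ]), 'ee_rot': array([-5.17200796e-01, -3.09862679e+00,  1.61662228e-03]), 'wrist_force': array([-0.75187458,  0.11392405, -0.1446916 ]), 'moment': array([ 0.01159098, -0.02332172, -0.03813634]), 'gripper_force': 0.0, 'opening': 85.49463007820142}
```

View pics/scene0.png

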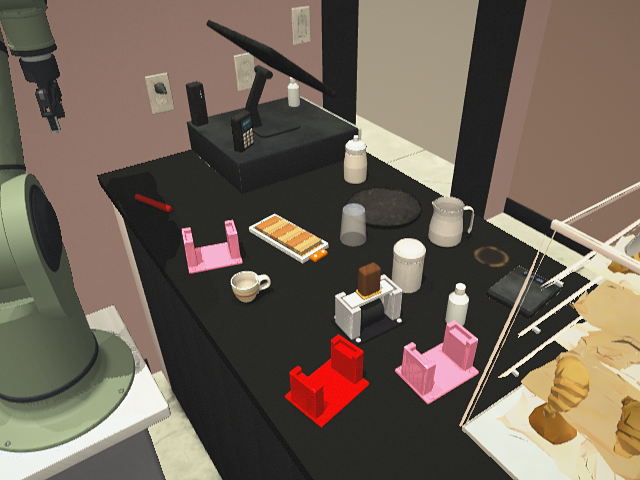

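View pics/top0.png

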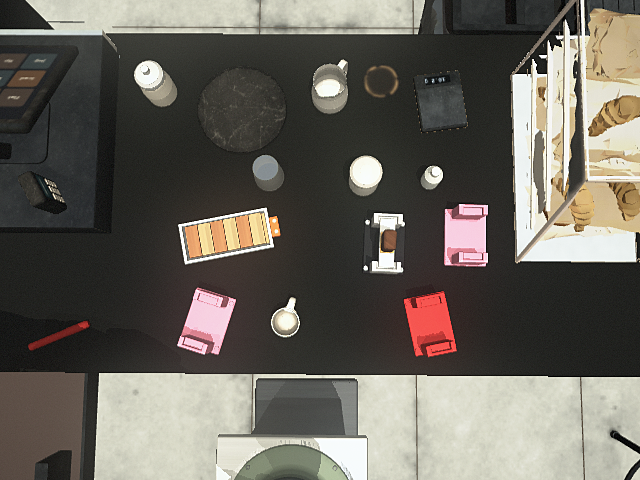

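The scene shows the stand with the roller (grey cheeks, brown handle): top (385,243), scene (370,300). The pink stands at top (466,236) and (207,321) and the red one at (430,323) are the wrong colour, so they are decoys. The board is at top (227,236), with its orange tab on the right at (275,226). The glass is at (267,172), the cup at (286,318) and a small bottle at (431,177).

Run:
```python
from h import *
z=np.load('top.npz');p,d=z['p'],z['d'];P=cloud('top',d)
hsv=cv2.cvtColor(p,cv2.COLOR_RGB2HSV)
def rep(name,mask):
    pts=P[mask&(d>0)]
    if len(pts)<5: print(name,'none');return
    r=cv2.minAreaRect(pts[:,:2].astype(np.float32)); print(name,len(pts),'mean',pts.mean(0).round(1),'rect',np.round(r[0],1),np.round(r[1],1),round(r[2],2),'z',np.percentile(pts[:,2],[5,50,95]).round(1))
def box(u0,v0,u1,v1):
    m=np.zeros((480,640),bool);m[v0:v1,u0:u1]=1;return m
Z=P[...,2]
print('table z',np.median(Z[280:300,330:400]), np.median(Z[200:210,320:350]))
b=box(170,195,290,275)
org=(hsv[...,0]<14)&(hsv[...,1]>200)&(hsv[...,2]>200)
rep('tab',box(270,205,290,245)&(Z>3))
rep('board>7',b&(Z>7)&~box(274,190,300,300))
rep('planks>19',b&(Z>18.5))
s=box(355,200,415,285)
rep('handle',s&(Z>133))
rep('cheeks',s&(Z>72)&(Z<84))
rep('cheekTopL',s&(Z>72)&(Z<90)&box(355,200,415,232)); rep('cheekTopR',s&(Z>72)&(Z<90)&box(355,255,415,285))
for n,bx in dict(glass=(245,145,295,200),cup=(265,290,305,340),sp=(415,155,450,200),cyl=(340,145,390,205)).items(): rep(n,box(*bx)&(Z>10))
z=np.load('scene.npz');p2,d2=z['p'],z['d'];P2=cloud('scene',d2);P=P2;d=d2;Z=P[...,2]
rep('S handle',box(345,255,395,305)&(Z>130)); rep('S planks',box(240,205,335,270)&(Z>17)&(Z<40))
c=np.hstack([cv2.resize(p[195:285,165:295],None,fx=3,fy=3),cv2.resize(p[195:285,340:430],None,fx=3,fy=3)])
cv2.imwrite('pics/c1.png',c[...,::-1])
```

```text
table z -0.026646419365649546 0.15478465958364257
tab 274 mean [596.5  40.9   9. ] rect [602.9  32.3] [87.1 41.9] 1.15 z [ 3.3  8.9 15. ]
board>7 3570 mean [577.7 145.9  18. ] rect [581.7 148.9] [171.3 207.2] 1.55 z [ 8.9 19.2 24.7]
planks>19 1961 mean [579.  142.8  21.8] rect [577.6 141.9] [ 80.7 181.2] 14.67 z [18.9 21.6 25.5]
handle 266 mean [ 557.  -193.6  138.9] rect [ 557.3 -193.6] [39.5 25.6] 0.15 z [134.4 139.1 142.6]
cheeks 757 mean [ 556.5 -193.2   77.9] rect [ 558.1 -194.2] [ 60.  119.8] 87.74 z [73.9 77.9 81.7]
cheekTopL 341 mean [ 602.5 -195.7   77.7] rect [ 598.8 -195.8] [60.  38.2] 87.74 z [73.5 77.9 81.9]
cheekTopR 343 mean [ 513.2 -192.1   78. ] rect [ 514.8 -192.5] [33.1 57.7] 0.11 z [74.5 78.  81.2]
glass 858 mean [705.1  54.8  69.8] rect [728.8  64. ] [101.3  62.5] 20.68 z [15.5 83.8 89.2]
cup 591 mean [398.4  14.1  31.4] rect [402.7  16.3] [77.7 59. ] 12.24 z [10.9 31.8 49.8]
sp 372 mean [ 697.6 -289.7   63.5] rect [ 702.2 -293.3] [38.4 37.4] 42.79 z [20.2 66.2 92.4]
cyl 1050 mean [ 694.5 -147.8   93.2] rect [ 700.7 -149.6] [67.3 66.7] 42.23 z [ 31.7 102.9 108.8]
S handle 236 mean [ 551.2 -199.2  137.3] rect [ 553.2 -196.5] [26.6 39.4] 88.29 z [131.5 138.1 140.8]
S planks 1086 mean [574.6 139.7  20.7] rect [574.2 146.5] [ 73.  173.2] 11.29 z [17.9 20.7 23.5]
```

View pics/c1.png

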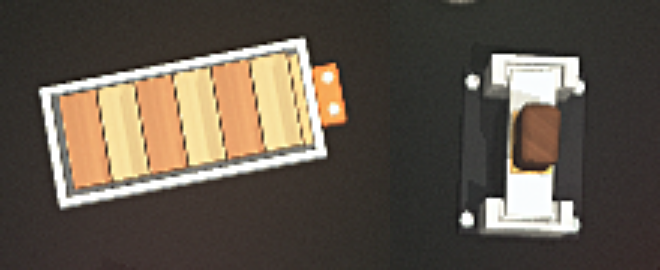

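```bash
cat >> h.py <<'E'
def onplane(n,uv,z):
    m=vision.camera_model(n); K=np.array(m['intrinsics']);R=np.array(m['R']);t=np.array(m['t'])
    r=np.c_[np.array(uv,float).reshape(-1,2),np.ones(len(np.array(uv).reshape(-1,2)))]@np.linalg.inv(K).T@R
    C=-R.T@t
    return C+r*((z-C[2])/r[:,2])[:,None]
def rect(n,mask,z):
    c=max(cv2.findContours(mask.astype(np.uint8),cv2.RETR_EXTERNAL,cv2.CHAIN_APPROX_NONE)[0],key=cv2.contourArea)[:,0]
    q=onplane(n,c,z)[:,:2]; r=cv2.minAreaRect(q.astype(np.float32)); return np.round(r[0],1),np.round(r[1],1),round(r[2],2)
E
python3 - <<'E'
from h import *
for n,bb in(('top',(170,195,276,275)),('scene',(240,205,335,270))):
    z=np.load(n+'.npz');p=z['p'];h=cv2.cvtColor(p,cv2.COLOR_RGB2HSV)
    B=np.zeros((480,640),bool);B[bb[1]:bb[3],bb[0]:bb[2]]=1
    wh=B&(h[...,1]<40)&(h[...,2]>150); print(n,'rim',wh.sum(),rect(n,wh,13))
    pl=B&(h[...,1]>60)&(h[...,2]>120)&(h[...,1]<190); print(n,'planks',rect(n,pl,23))
    og=(np.abs(h[...,0].astype(int)-12)<8)&(h[...,1]>200)&(h[...,2]>180)
    og[:, :260]=0; og[:,330:]=0; og[270:]=0; og[:200]=0; q=np.argwhere(og)[:,::-1]; print('tab',len(q),onplane(n,[q.mean(0)],8))
n='top';p=np.load('top.npz')['p'];h=cv2.cvtColor(p,cv2.COLOR_RGB2HSV)
for nm,bb in(('cU',(368,208,408,225)),('cD',(365,262,408,280)),('bar',(375,222,385,262))):
    B=np.zeros((480,640),bool);B[bb[1]:bb[3],bb[0]:bb[2]]=1
    print(nm,rect(n,B&(h[...,1]<40)&(h[...,2]>150),78))
s=robot.state(); print(Rn.from_rotvec(s['ee_rot']).as_matrix().round(3))
E
```

```text
top rim 798 (array([577.1, 148.6]), array([ 88.8, 195.7]), 11.46)
top planks (array([577.7, 144.4]), array([ 69.3, 174.6]), 11.6)
tab 2 [[600.11354723  52.85410042   8.        ]]
scene rim 528 (array([572.5, 143.8]), array([ 99. , 205.3]), 11.5)
scene planks (array([573., 137.]), array([ 80.7, 179.6]), 10.96)
tab 80 [[594.62729028  41.37126888   8.        ]]
cU (array([ 606.4, -198.8]), array([22.9, 61.6]), 0.37)
cD (array([ 506.5, -194.4]), array([20.4, 61.1]), 0.4)
bar (array([ 538.2, -183.3]), array([10.2, 39. ]), 89.87)
[[-0.946  0.325 -0.   ]
 [ 0.325  0.946 -0.001]
 [-0.    -0.001 -1.   ]]
```

The target stand is confirmed: it has grey cheeks and the brown handle. The board's tab end is the right end in the top view. I'll turn the tool and start moving over.

Request:
move_arm --targets '[{"travel": [0,0,0],"roll": -0.1,"hand": 1},{"travel": [0,0,0],"roll": -0.1,"hand": 1},{"travel": [0,0,0],"roll": -0.1,"hand": 1},{"travel": [-2.4,-2.6,0],"roll": 0,"hand": 1},{"travel": [-2.4,-2.6,0],"roll": 0,"hand": 1},{"travel": [-2.4,-2.6,0],"roll": 0,"hand": 1},{"travel": [-2.4,-2.6,0],"roll": 0,"hand": 1},{"travel": [-2.4,-2.6,0],"roll": 0,"hand": 1},{"travel": [-2.4,-2.6,0],"roll": 0,"hand": 1},{"travel": [-2.4,-2.6,0],"roll": 0,"hand": 1}]' --newtons 80

```text
time: 0.93
tool_pos: [366.1, 402.4, 239.2]
ee_rot: [-0.048, -3.141, 0.0]
wrist_force: [1.1, 0.4, 0.3]
opening: 85.5
gripper_force: 0.0
```

Request:
move_arm --targets '[{"travel": [-1.16,-3.28,0],"roll": 0,"hand": 1},{"travel": [-1.16,-3.28,0],"roll": 0,"hand": 1},{"travel": [-1.16,-3.28,0],"roll": 0,"hand": 1},{"travel": [-1.16,-3.28,0],"roll": 0,"hand": 1},{"travel": [-1.16,-3.28,0],"roll": 0,"hand": 1},{"travel": [-1.16,-3.28,0],"roll": 0,"hand": 1},{"travel": [-1.16,-3.28,0],"roll": 0,"hand": 1},{"travel": [-1.16,-3.28,0],"roll": 0,"hand": 1},{"travel": [-1.16,-3.28,0],"roll": 0,"hand": 1},{"travel": [-1.16,-3.28,0],"roll": 0,"hand": 1}]'

```text
time: 1.77
tool_pos: [471.2, 70.8, 239.3]
ee_rot: [-0.048, -3.141, 0.0]
wrist_force: [0.7, 0.7, -0.1]
opening: 85.7
gripper_force: 0.0
```

Request:
move_arm --targets '[{"travel": [-1.16,-3.28,0],"roll": 0,"hand": 1},{"travel": [-1.16,-3.28,0],"roll": 0,"hand": 1},{"travel": [-1.16,-3.28,0],"roll": 0,"hand": 1},{"travel": [-1.16,-3.28,0],"roll": 0,"hand": 1},{"travel": [-1.16,-3.28,0],"roll": 0,"hand": 1},{"travel": [-1.16,-3.28,0],"roll": 0,"hand": 1},{"travel": [-1.16,-3.28,0],"roll": 0,"hand": 1},{"travel": [-1.16,-3.28,0],"roll": 0,"hand": 1},{"travel": [0,0,0],"roll": 0,"hand": 1},{"travel": [0,0,0],"roll": 0,"hand": 1}]'

```text
time: 2.6
tool_pos: [555.5, -194.4, 238.6]
ee_rot: [-0.053, -3.14, 0.001]
wrist_force: [0.4, 0.9, 0.4]
opening: 85.6
gripper_force: 0.0
```

Request:
move_arm --targets '[{"travel": [0,0,2.3],"roll": 0,"hand": 1},{"travel": [0,0,2.3],"roll": 0,"hand": 1},{"travel": [0,0,2.3],"roll": 0,"hand": 1},{"travel": [0,0,2.3],"roll": 0,"hand": 1},{"travel": [0,0,1.8],"roll": 0,"hand": 1},{"travel": [0,0,1.5],"roll": 0,"hand": 1},{"travel": [0,0,0.8],"roll": 0,"hand": 1},{"travel": [0,0,0.4],"roll": 0,"hand": 1},{"travel": [0,0,0],"roll": 0,"hand": 1},{"travel": [0,0,0],"roll": 0,"hand": 1}]'

```text
time: 3.43
tool_pos: [556.1, -192.3, 102.9]
ee_rot: [0.048, 3.141, -0.0]
wrist_force: [0.5, -0.4, 0.5]
opening: 85.1
gripper_force: 0.0
```

Run:
```python
from h import *
p,d=grab('top');q,e=grab('scene')
c=np.hstack([cv2.resize(p[180:290,330:440],(400,400)),cv2.resize(q[220:350,300:430],(400,400))])
cv2.imwrite('pics/c2.png',c[...,::-1]); s=robot.state(); print(s['tool_pos'],s['wrist_force'])
```

```text
[ 556.28076039 -192.58548158  103.24607441] [-0.47067074 -1.0071177  -0.42660624]
```

View pics/c2.png

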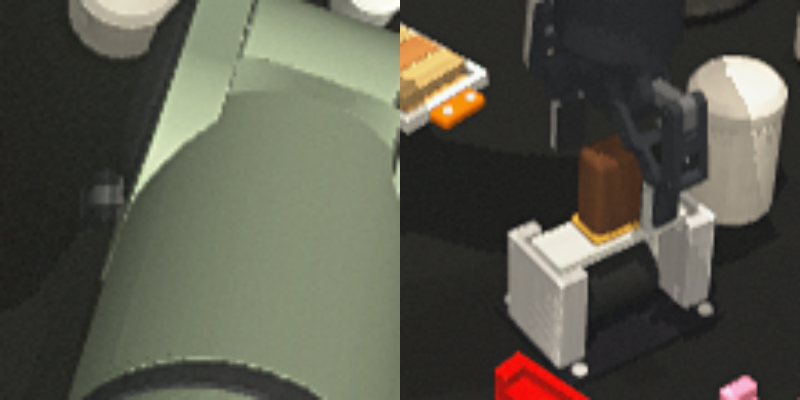

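The scene crop shows the handle (610,190 in the crop) between the open fingers, which are clear of the crossbar. Closing.

Request:
move_arm --targets '[{"travel": [0,0,0],"roll": 0,"hand": 0.4},{"travel": [0,0,0],"roll": 0,"hand": 0.2},{"travel": [0,0,0],"roll": 0,"hand": 0},{"travel": [0,0,0],"roll": 0,"hand": 0},{"travel": [0,0,0],"roll": 0,"hand": 0},{"travel": [0,0,0],"roll": 0,"hand": 0},{"travel": [0,0,0],"roll": 0,"hand": 0},{"travel": [0,0,0],"roll": 0,"hand": 0},{"travel": [0,0,0],"roll": 0,"hand": 0},{"travel": [0,0,0],"roll": 0,"hand": 0}]' --newtons 110

```text
time: 4.37
tool_pos: [555.9, -192.6, 102.6]
ee_rot: [0.048, 3.141, -0.0]
wrist_force: [-0.4, 0.7, 4.8]
opening: 25.0
gripper_force: 106.9
```

Request:
move_arm --targets '[{"travel": [0,0,-0.5],"roll": 0,"hand": 0},{"travel": [0,0,-0.8],"roll": 0,"hand": 0},{"travel": [0,0,-1],"roll": 0,"hand": 0},{"travel": [0,0,-1.2],"roll": 0,"hand": 0},{"travel": [0,0,-1.5],"roll": 0,"hand": 0},{"travel": [0,0,-1.5],"roll": 0,"hand": 0},{"travel": [0,0,-1.5],"roll": 0,"hand": 0},{"travel": [0,0,-1],"roll": 0,"hand": 0},{"travel": [0,0,0],"roll": 0,"hand": 0},{"travel": [0,0,0],"roll": 0,"hand": 0}]'

```text
time: 5.2
tool_pos: [556.0, -192.5, 192.8]
ee_rot: [0.048, 3.14, -0.0]
wrist_force: [-0.0, 0.4, -5.0]
opening: 25.3
gripper_force: 107.8
```

Request:
move_arm --targets '[{"travel": [0,0,0],"roll": -0.08,"hand": 0},{"travel": [0,0,0],"roll": -0.08,"hand": 0},{"travel": [0,0,0],"roll": -0.07,"hand": 0},{"travel": [-0.6,1.8,0],"roll": 0,"hand": 0},{"travel": [-1.1,3.2,0],"roll": 0,"hand": 0},{"travel": [-1.1,3.2,0],"roll": 0,"hand": 0},{"travel": [-1.1,3.2,0],"roll": 0,"hand": 0},{"travel": [-1.1,3.2,0],"roll": 0,"hand": 0},{"travel": [-1.1,3.2,0],"roll": 0,"hand": 0},{"travel": [-1.1,3.2,0],"roll": 0,"hand": 0}]'

```text
time: 6.03
tool_pos: [584.3, 29.2, 191.3]
ee_rot: [0.312, -3.125, 0.0]
wrist_force: [0.8, -0.9, -4.2]
opening: 25.2
gripper_force: 108.7
```

Request:
move_arm --targets '[{"travel": [-0.8,2.5,0],"roll": 0,"hand": 0},{"travel": [-0.5,1.5,0.6],"roll": 0,"hand": 0},{"travel": [-0.1,0.5,1],"roll": 0,"hand": 0},{"travel": [0,0,1],"roll": 0,"hand": 0},{"travel": [0,0,1],"roll": 0,"hand": 0},{"travel": [0,0,0.8],"roll": 0,"hand": 0},{"travel": [0,0,0.5],"roll": 0,"hand": 0},{"travel": [0,0,0.3],"roll": 0,"hand": 0},{"travel": [0,0,0],"roll": 0,"hand": 0},{"travel": [0,0,0],"roll": 0,"hand": 0}]'

```text
time: 6.87
tool_pos: [589.8, 74.0, 140.4]
ee_rot: [-0.311, 3.126, -0.0]
wrist_force: [-0.1, 0.2, -4.4]
opening: 24.6
gripper_force: 108.7
```

Run:
```python
from h import *
F=[]
for i in range(5):
    q,e=grab('scene') ; s=robot.state(); F.append(s['wrist_force'])
print(np.mean(F,0),np.std(F,0),s['tool_pos'],s['ee_rot'],s['time'])
a=2*np.arctan2(s['ee_rot'][0],s['ee_rot'][1]); print('a',np.degrees(a))
c=cv2.resize(q[180:300,220:380],(800,600)); cv2.imwrite('pics/c3.png',c[...,::-1])
p,d=grab('top'); cv2.imwrite('pics/c4.png',cv2.resize(p[180:285,160:300],(800,600))[...,::-1])
```

```text
[-0.09834739 -0.10772613 -4.80782554] [0.29487065 0.37675331 0.41545607] [589.85360492  74.43262381 140.68996977] [-3.12180647e-01  3.12543064e+00  8.98586403e-05] 7.1167
a -11.40802993324542
```

View pics/c3.png

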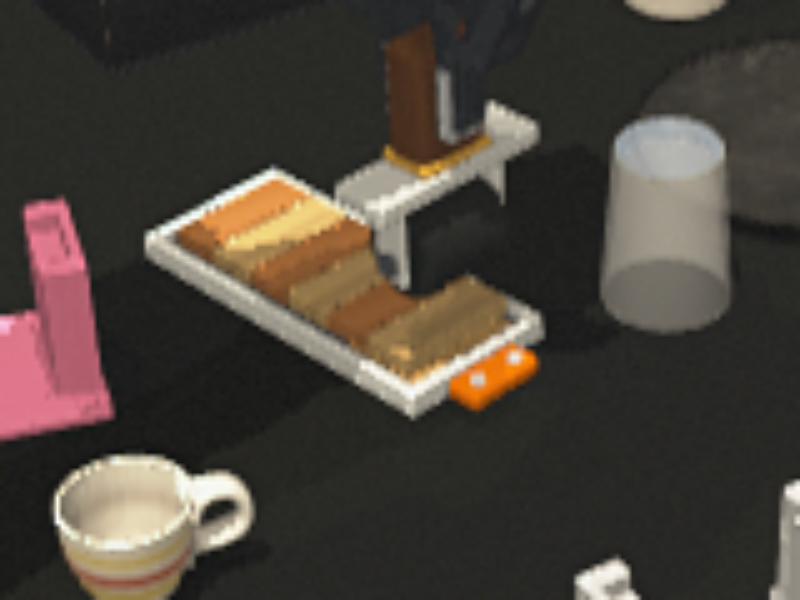

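The roller is in line with the board and the drum hangs over plank 1, beside the tab (c3: tab at 495,375). Descending slowly.

Request:
move_arm --targets '[{"travel": [0,0.1,0.4],"roll": 0,"hand": 0},{"travel": [0,0.1,0.4],"roll": 0,"hand": 0},{"travel": [0,0.1,0.3],"roll": 0,"hand": 0},{"travel": [0,0,0.2],"roll": 0,"hand": 0},{"travel": [0,0,0.1],"roll": 0,"hand": 0},{"travel": [0,0,0.1],"roll": 0,"hand": 0},{"travel": [0,0,0.1],"roll": 0,"hand": 0},{"travel": [0,0,0.1],"roll": 0,"hand": 0},{"travel": [0,0,0],"roll": 0,"hand": 0},{"travel": [0,0,0],"roll": 0,"hand": 0}]'

```text
time: 8.0
tool_pos: [589.1, 77.3, 123.3]
ee_rot: [-0.312, 3.126, -0.0]
wrist_force: [-0.1, -0.0, -4.4]
opening: 24.5
gripper_force: 108.7
```

Request:
move_arm --targets '[{"travel": [0,0,0.05],"roll": 0,"hand": 0},{"travel": [0,0,0.05],"roll": 0,"hand": 0},{"travel": [0,0,0.05],"roll": 0,"hand": 0},{"travel": [0,0,0.05],"roll": 0,"hand": 0},{"travel": [0,0,0.05],"roll": 0,"hand": 0},{"travel": [0,0,0.05],"roll": 0,"hand": 0},{"travel": [0,0,0],"roll": 0,"hand": 0},{"travel": [0,0,0],"roll": 0,"hand": 0},{"travel": [0,0,0],"roll": 0,"hand": 0},{"travel": [0,0,0],"roll": 0,"hand": 0}]'

```text
time: 8.83
tool_pos: [589.1, 77.4, 120.3]
ee_rot: [-0.312, 3.126, 0.0]
wrist_force: [0.3, 0.2, -4.2]
opening: 24.7
gripper_force: 108.7
```

Request:
move_arm --targets '[{"travel": [0,0,0.05],"roll": 0,"hand": 0},{"travel": [0,0,0.05],"roll": 0,"hand": 0},{"travel": [0,0,0.05],"roll": 0,"hand": 0},{"travel": [0,0,0.05],"roll": 0,"hand": 0},{"travel": [0,0,0.05],"roll": 0,"hand": 0},{"travel": [0,0,0.05],"roll": 0,"hand": 0},{"travel": [0,0,0],"roll": 0,"hand": 0},{"travel": [0,0,0],"roll": 0,"hand": 0},{"travel": [0,0,0],"roll": 0,"hand": 0},{"travel": [0,0,0],"roll": 0,"hand": 0}]'

```text
time: 9.67
tool_pos: [589.1, 77.4, 117.3]
ee_rot: [-0.312, 3.126, -0.0]
wrist_force: [-0.1, -0.7, -4.9]
opening: 24.7
gripper_force: 108.7
```

Request:
move_arm --targets '[{"travel": [0,0,0.05],"roll": 0,"hand": 0},{"travel": [0,0,0.05],"roll": 0,"hand": 0},{"travel": [0,0,0.05],"roll": 0,"hand": 0},{"travel": [0,0,0.05],"roll": 0,"hand": 0},{"travel": [0,0,0.05],"roll": 0,"hand": 0},{"travel": [0,0,0],"roll": 0,"hand": 0},{"travel": [0,0,0],"roll": 0,"hand": 0},{"travel": [0,0,0],"roll": 0,"hand": 0},{"travel": [0,0,0],"roll": 0,"hand": 0},{"travel": [0,0,0],"roll": 0,"hand": 0}]'

```text
time: 10.5
tool_pos: [589.1, 77.4, 114.8]
ee_rot: [-0.312, 3.126, -0.0]
wrist_force: [0.0, -1.0, -4.2]
opening: 25.0
gripper_force: 108.7
```

Request:
move_arm --targets '[{"travel": [0,0,0.05],"roll": 0,"hand": 0},{"travel": [0,0,0.05],"roll": 0,"hand": 0},{"travel": [0,0,0.05],"roll": 0,"hand": 0},{"travel": [0,0,0.05],"roll": 0,"hand": 0},{"travel": [0,0,0.05],"roll": 0,"hand": 0},{"travel": [0,0,0],"roll": 0,"hand": 0},{"travel": [0,0,0],"roll": 0,"hand": 0},{"travel": [0,0,0],"roll": 0,"hand": 0},{"travel": [0,0,0],"roll": 0,"hand": 0},{"travel": [0,0,0],"roll": 0,"hand": 0}]'

```text
time: 11.33
tool_pos: [589.1, 77.4, 112.4]
ee_rot: [-0.312, 3.126, 0.0]
wrist_force: [-0.8, 0.4, -0.1]
opening: 25.0
gripper_force: 108.9
```

Request:
move_arm --targets '[{"travel": [0,0,0.03],"roll": 0,"hand": 0},{"travel": [0,0,0.03],"roll": 0,"hand": 0},{"travel": [0,0,0.03],"roll": 0,"hand": 0},{"travel": [0,0,0.03],"roll": 0,"hand": 0},{"travel": [0,0,0.03],"roll": 0,"hand": 0},{"travel": [0,0,0],"roll": 0,"hand": 0},{"travel": [0,0,0],"roll": 0,"hand": 0},{"travel": [0,0,0],"roll": 0,"hand": 0},{"travel": [0,0,0],"roll": 0,"hand": 0},{"travel": [0,0,0],"roll": 0,"hand": 0}]'

```text
time: 12.17
tool_pos: [589.1, 77.4, 110.8]
ee_rot: [0.312, -3.126, 0.0]
wrist_force: [-0.5, -0.6, 0.5]
opening: 25.2
gripper_force: 108.9
```

Request:
move_arm --targets '[{"travel": [0,0,0.03],"roll": 0,"hand": 0},{"travel": [0,0,0.03],"roll": 0,"hand": 0},{"travel": [0,0,0.03],"roll": 0,"hand": 0},{"travel": [0,0,0.03],"roll": 0,"hand": 0},{"travel": [0,0,0],"roll": 0,"hand": 0},{"travel": [0,0,0],"roll": 0,"hand": 0},{"travel": [0,0,0],"roll": 0,"hand": 0},{"travel": [0,0,0],"roll": 0,"hand": 0},{"travel": [0,0,0],"roll": 0,"hand": 0},{"travel": [0,0,0],"roll": 0,"hand": 0}]'

```text
time: 13.0
tool_pos: [589.1, 77.4, 109.6]
ee_rot: [0.312, -3.126, 0.0]
wrist_force: [-0.4, 0.3, -0.4]
opening: 25.0
gripper_force: 108.9
```

Request:
move_arm --targets '[{"travel": [0,0,0.02],"roll": 0,"hand": 0},{"travel": [0,0,0.02],"roll": 0,"hand": 0},{"travel": [0,0,0.02],"roll": 0,"hand": 0},{"travel": [0,0,0.02],"roll": 0,"hand": 0},{"travel": [0,0,0],"roll": 0,"hand": 0},{"travel": [0,0,0],"roll": 0,"hand": 0},{"travel": [0,0,0],"roll": 0,"hand": 0},{"travel": [0,0,0],"roll": 0,"hand": 0},{"travel": [0,0,0],"roll": 0,"hand": 0},{"travel": [0,0,0],"roll": 0,"hand": 0}]'

```text
time: 13.83
tool_pos: [589.1, 77.4, 108.8]
ee_rot: [-0.312, 3.126, -0.0]
wrist_force: [-0.0, 0.1, 1.1]
opening: 25.0
gripper_force: 108.9
```

Request:
move_arm --targets '[{"travel": [0,0,0.02],"roll": 0,"hand": 0},{"travel": [0,0,0.02],"roll": 0,"hand": 0},{"travel": [0,0,0],"roll": 0,"hand": 0},{"travel": [0,0,0],"roll": 0,"hand": 0},{"travel": [0,0,0],"roll": 0,"hand": 0},{"travel": [0,0,0],"roll": 0,"hand": 0},{"travel": [0,0,0],"roll": 0,"hand": 0},{"travel": [0,0,0],"roll": 0,"hand": 0},{"travel": [0,0,0],"roll": 0,"hand": 0},{"travel": [0,0,0],"roll": 0,"hand": 0}]'

```text
time: 14.67
tool_pos: [589.2, 77.3, 108.5]
ee_rot: [-0.312, 3.126, -0.0]
wrist_force: [-0.6, -1.2, 4.9]
opening: 24.7
gripper_force: 109.3
```

Run:
```python
from h import *
c=np.array([577,148]);U=np.array([-.199,.98]);V=np.array([.98,.199])
s=robot.state();print(s['wrist_force'],s['tool_pos'])
for n in('top',):
    for i in range(4):
        p,d=grab(n)if i else (0,cv2.UMat and np.load('top.npz')['d']); P=cloud(n,d); u=(P[...,:2]-c)@U; v=(P[...,:2]-c)@V
        print([round(float(np.mean(P[...,2][(abs(u-x)<10)&(abs(v)<28)&(P[...,2]>12)&(P[...,2]<35)])),2) if ((abs(u-x)<10)&(abs(v)<28)&(P[...,2]>12)&(P[...,2]<35)).sum()>50 else None for x in(-70,-42,-14,14,42,70)])
```

```text
[-0.62453868 -1.22324574  4.86281157] [589.15080814  77.33710222 108.51902739]
[None, None, None, None, None, None]
[None, None, None, None, None, None]
[None, None, None, None, None, None]
[None, None, None, None, None, None]
```

Run:
```python
from h import *
U=np.array([-.199,.98]);V=np.array([.98,.199]);c=np.array([573,144])
A=[]
for i in range(4):
    p,d=grab('scene');A.append(cloud('scene',d))
P=np.mean(A,0); u=(P[...,:2]-c)@U; v=(P[...,:2]-c)@V;z=P[...,2]
for lo,hi in((-30,0),(-30,-10),(-10,25)):
  print([(round(float(np.median(z[m])),2),int(m.sum())) for x in(-70,-42,-14,14,42,70) for m in [(abs(u-x)<11)&(v>lo)&(v<hi)&(z>12)&(z<35)] if m.sum()>20])
s=robot.state();print(s['time'],s['wrist_force'])
```

```text
[(18.2, 55), (21.36, 39), (20.95, 64), (20.14, 62), (19.98, 61), (19.66, 61)]
[(18.41, 46), (21.36, 39), (20.81, 43), (20.32, 41), (20.05, 42), (19.67, 42)]
[(15.79, 22), (21.01, 27), (20.01, 49), (19.77, 64), (19.61, 66)]
15.0167 [-1.18527102 -0.36097449  5.09249544]
```

The plank heights show the bed falling about 0.015 along the rolling direction. The drum is on the stop with about 10 N, so I'll start rolling.

Request:
move_arm --targets '[{"travel": [0,0.08,0],"roll": 0,"hand": 0},{"travel": [0,0.12,0],"roll": 0,"hand": 0},{"travel": [0,0.12,0.001],"roll": 0,"hand": 0},{"travel": [0,0.12,0.001],"roll": 0,"hand": 0},{"travel": [0,0.12,0.001],"roll": 0,"hand": 0},{"travel": [0,0.12,0.001],"roll": 0,"hand": 0},{"travel": [0,0.12,0.001],"roll": 0,"hand": 0},{"travel": [0,0.12,0.001],"roll": 0,"hand": 0},{"travel": [0,0.12,0.001],"roll": 0,"hand": 0},{"travel": [0,0.12,0.001],"roll": 0,"hand": 0}]'

```text
time: 15.85
tool_pos: [586.9, 88.3, 108.4]
ee_rot: [-0.312, 3.126, -0.001]
wrist_force: [0.9, -2.9, 4.2]
opening: 24.7
gripper_force: 109.5
```

Request:
move_arm --targets '[{"travel": [0,0.12,0.002],"roll": 0,"hand": 0},{"travel": [0,0.13,0.002],"roll": 0,"hand": 0},{"travel": [0,0.13,0.002],"roll": 0,"hand": 0},{"travel": [0,0.13,0.002],"roll": 0,"hand": 0},{"travel": [0,0.13,0.002],"roll": 0,"hand": 0},{"travel": [0,0.13,0.002],"roll": 0,"hand": 0},{"travel": [0,0.13,0.002],"roll": 0,"hand": 0},{"travel": [0,0.13,0.002],"roll": 0,"hand": 0},{"travel": [0,0.13,0.002],"roll": 0,"hand": 0},{"travel": [0,0.13,0.002],"roll": 0,"hand": 0}]'

```text
time: 16.68
tool_pos: [584.2, 101.6, 108.1]
ee_rot: [-0.312, 3.126, 0.0]
wrist_force: [0.9, -0.6, 3.5]
opening: 24.9
gripper_force: 109.9
```

Request:
move_arm --targets '[{"travel": [0,0.13,0.003],"roll": 0,"hand": 0},{"travel": [0,0.13,0.003],"roll": 0,"hand": 0},{"travel": [0,0.13,0.003],"roll": 0,"hand": 0},{"travel": [0,0.13,0.003],"roll": 0,"hand": 0},{"travel": [0,0.13,0.002],"roll": 0,"hand": 0},{"travel": [0,0.13,0.002],"roll": 0,"hand": 0},{"travel": [0,0.13,0.002],"roll": 0,"hand": 0},{"travel": [0,0.13,0.002],"roll": 0,"hand": 0},{"travel": [0,0.13,0.002],"roll": 0,"hand": 0},{"travel": [0,0.13,0.002],"roll": 0,"hand": 0}]'

```text
time: 17.52
tool_pos: [581.9, 113.4, 108.0]
ee_rot: [-0.311, 3.126, -0.001]
wrist_force: [1.9, -4.0, 6.1]
opening: 24.8
gripper_force: 109.7
```

Request:
move_arm --targets '[{"travel": [0,0.13,0.002],"roll": 0,"hand": 0},{"travel": [0,0.13,0.002],"roll": 0,"hand": 0},{"travel": [0,0.13,0.002],"roll": 0,"hand": 0},{"travel": [0,0.13,0.002],"roll": 0,"hand": 0},{"travel": [0,0.13,0.002],"roll": 0,"hand": 0},{"travel": [0,0.13,0.002],"roll": 0,"hand": 0},{"travel": [0,0.13,0.002],"roll": 0,"hand": 0},{"travel": [0,0.13,0.002],"roll": 0,"hand": 0},{"travel": [0,0.13,0.002],"roll": 0,"hand": 0},{"travel": [0,0.13,0.002],"roll": 0,"hand": 0}]'

```text
time: 18.35
tool_pos: [579.1, 127.0, 107.7]
ee_rot: [-0.312, 3.126, 0.0]
wrist_force: [1.9, -0.8, 4.7]
opening: 25.2
gripper_force: 109.9
```

Request:
move_arm --targets '[{"travel": [0,0.13,0.003],"roll": 0,"hand": 0},{"travel": [0,0.13,0.003],"roll": 0,"hand": 0},{"travel": [0,0.13,0.002],"roll": 0,"hand": 0},{"travel": [0,0.13,0.002],"roll": 0,"hand": 0},{"travel": [0,0.13,0.002],"roll": 0,"hand": 0},{"travel": [0,0.13,0.002],"roll": 0,"hand": 0},{"travel": [0,0.13,0.002],"roll": 0,"hand": 0},{"travel": [0,0.13,0.002],"roll": 0,"hand": 0},{"travel": [0,0.13,0.002],"roll": 0,"hand": 0},{"travel": [0,0.13,0.002],"roll": 0,"hand": 0}]'

```text
time: 19.18
tool_pos: [576.6, 139.5, 107.5]
ee_rot: [-0.312, 3.126, -0.0]
wrist_force: [2.0, -3.5, 6.1]
opening: 25.0
gripper_force: 109.8
```

Request:
move_arm --targets '[{"travel": [0,0.13,0.002],"roll": 0,"hand": 0},{"travel": [0,0.13,0.002],"roll": 0,"hand": 0},{"travel": [0,0.13,0.002],"roll": 0,"hand": 0},{"travel": [0,0.13,0.002],"roll": 0,"hand": 0},{"travel": [0,0.13,0.002],"roll": 0,"hand": 0},{"travel": [0,0.13,0.002],"roll": 0,"hand": 0},{"travel": [0,0.13,0.002],"roll": 0,"hand": 0},{"travel": [0,0.13,0.002],"roll": 0,"hand": 0},{"travel": [0,0.13,0.002],"roll": 0,"hand": 0},{"travel": [0,0.13,0.002],"roll": 0,"hand": 0}]'

```text
time: 20.02
tool_pos: [573.9, 152.5, 107.2]
ee_rot: [-0.312, 3.126, 0.0]
wrist_force: [2.1, 1.3, 4.6]
opening: 24.7
gripper_force: 109.8
```

Request:
move_arm --targets '[{"travel": [0,0.13,0.003],"roll": 0,"hand": 0},{"travel": [0,0.13,0.003],"roll": 0,"hand": 0},{"travel": [0,0.13,0.002],"roll": 0,"hand": 0},{"travel": [0,0.13,0.002],"roll": 0,"hand": 0},{"travel": [0,0.13,0.002],"roll": 0,"hand": 0},{"travel": [0,0.13,0.002],"roll": 0,"hand": 0},{"travel": [0,0.13,0.002],"roll": 0,"hand": 0},{"travel": [0,0.13,0.002],"roll": 0,"hand": 0},{"travel": [0,0.13,0.002],"roll": 0,"hand": 0},{"travel": [0,0.13,0.002],"roll": 0,"hand": 0}]'

```text
time: 20.85
tool_pos: [571.4, 165.2, 107.0]
ee_rot: [-0.312, 3.126, -0.0]
wrist_force: [2.6, 1.4, 4.3]
opening: 24.7
gripper_force: 109.8
```

Request:
move_arm --targets '[{"travel": [0,0.13,0.002],"roll": 0,"hand": 0},{"travel": [0,0.13,0.002],"roll": 0,"hand": 0},{"travel": [0,0.13,0.002],"roll": 0,"hand": 0},{"travel": [0,0.13,0.002],"roll": 0,"hand": 0},{"travel": [0,0.13,0.002],"roll": 0,"hand": 0},{"travel": [0,0.13,0.002],"roll": 0,"hand": 0},{"travel": [0,0.13,0.002],"roll": 0,"hand": 0},{"travel": [0,0.13,0.002],"roll": 0,"hand": 0},{"travel": [0,0.13,0.002],"roll": 0,"hand": 0},{"travel": [0,0.13,0.002],"roll": 0,"hand": 0}]'

```text
time: 21.68
tool_pos: [568.7, 178.2, 106.8]
ee_rot: [0.313, -3.126, -0.0]
wrist_force: [2.8, -0.4, 3.7]
opening: 24.7
gripper_force: 109.7
```

Request:
move_arm --targets '[{"travel": [0,0.13,0.004],"roll": 0,"hand": 0},{"travel": [0,0.13,0.004],"roll": 0,"hand": 0},{"travel": [0,0.13,0.003],"roll": 0,"hand": 0},{"travel": [0,0.13,0.003],"roll": 0,"hand": 0},{"travel": [0,0.13,0.003],"roll": 0,"hand": 0},{"travel": [0,0.13,0.003],"roll": 0,"hand": 0},{"travel": [0,0.13,0.002],"roll": 0,"hand": 0},{"travel": [0,0.13,0.002],"roll": 0,"hand": 0},{"travel": [0,0.13,0.002],"roll": 0,"hand": 0},{"travel": [0,0.13,0.002],"roll": 0,"hand": 0}]'

```text
time: 22.52
tool_pos: [566.2, 190.7, 106.6]
ee_rot: [-0.312, 3.126, -0.0]
wrist_force: [2.6, -0.1, 3.6]
opening: 24.8
gripper_force: 109.8
```

Request:
move_arm --targets '[{"travel": [0,0.13,0.002],"roll": 0,"hand": 0},{"travel": [0,0.13,0.002],"roll": 0,"hand": 0},{"travel": [0,0.13,0.002],"roll": 0,"hand": 0},{"travel": [0,0.13,0.002],"roll": 0,"hand": 0},{"travel": [0,0.13,0.002],"roll": 0,"hand": 0},{"travel": [0,0.13,0.002],"roll": 0,"hand": 0},{"travel": [0,0.13,0.002],"roll": 0,"hand": 0},{"travel": [0,0.13,0.002],"roll": 0,"hand": 0},{"travel": [0,0.13,0.002],"roll": 0,"hand": 0},{"travel": [0,0.13,0.002],"roll": 0,"hand": 0}]'

```text
time: 23.35
tool_pos: [563.6, 203.8, 106.4]
ee_rot: [-0.313, 3.126, 0.001]
wrist_force: [2.7, -0.6, 4.1]
opening: 25.2
gripper_force: 109.8
```

Request:
move_arm --targets '[{"travel": [0,0.13,0.004],"roll": 0,"hand": 0},{"travel": [0,0.13,0.004],"roll": 0,"hand": 0},{"travel": [0,0.13,0.003],"roll": 0,"hand": 0},{"travel": [0,0.13,0.003],"roll": 0,"hand": 0},{"travel": [0,0.13,0.003],"roll": 0,"hand": 0},{"travel": [0,0.13,0.003],"roll": 0,"hand": 0},{"travel": [0,0.13,0.003],"roll": 0,"hand": 0},{"travel": [0,0.13,0.002],"roll": 0,"hand": 0},{"travel": [0,0.1,0],"roll": 0,"hand": 0},{"travel": [0,0,0],"roll": 0,"hand": 0}]'

```text
time: 24.18
tool_pos: [561.3, 214.8, 106.1]
ee_rot: [-0.313, 3.126, 0.0]
wrist_force: [2.8, 1.2, 3.1]
opening: 25.0
gripper_force: 109.7
```

Request:
move_arm --targets '[{"travel": [0,0,0.01],"roll": 0,"hand": 0},{"travel": [0,0,0.01],"roll": 0,"hand": 0},{"travel": [0,0,0.01],"roll": 0,"hand": 0},{"travel": [0,0,0],"roll": 0,"hand": 0},{"travel": [0,0,0],"roll": 0,"hand": 0},{"travel": [0,0,0],"roll": 0,"hand": 0},{"travel": [0,0,0],"roll": 0,"hand": 0},{"travel": [0,0,0],"roll": 0,"hand": 0},{"travel": [0,0,0],"roll": 0,"hand": 0},{"travel": [0,0,0],"roll": 0,"hand": 0}]'

```text
time: 25.02
tool_pos: [561.5, 214.5, 105.9]
ee_rot: [-0.312, 3.126, 0.0]
wrist_force: [2.2, 1.1, 5.9]
opening: 25.1
gripper_force: 110.0
```

Request:
move_arm --targets '[{"travel": [0,0,-0.2],"roll": 0,"hand": 0},{"travel": [0,0,-0.5],"roll": 0,"hand": 0},{"travel": [0,0,-1.2],"roll": 0,"hand": 0},{"travel": [0,0,-2],"roll": 0,"hand": 0},{"travel": [0,0,-2],"roll": 0,"hand": 0},{"travel": [0,0,-1.8],"roll": 0,"hand": 0},{"travel": [0,0,-1],"roll": 0,"hand": 0},{"travel": [0.4,-1.8,0],"roll": 0,"hand": 0},{"travel": [0.7,-3.2,0],"roll": 0,"hand": 0},{"travel": [0.7,-3.2,0],"roll": 0,"hand": 0}]'

```text
time: 25.85
tool_pos: [559.3, 130.3, 193.0]
ee_rot: [0.316, -3.125, -0.0]
wrist_force: [1.0, -0.6, -3.2]
opening: 24.7
gripper_force: 108.6
```

Request:
move_arm --targets '[{"travel": [0.7,-3.2,0],"roll": 0,"hand": 0},{"travel": [0.7,-3.2,0],"roll": 0,"hand": 0},{"travel": [0.7,-3.2,0],"roll": 0,"hand": 0},{"travel": [0.7,-3.2,0],"roll": 0,"hand": 0},{"travel": [0.7,-3.2,0],"roll": 0,"hand": 0},{"travel": [0.7,-3.2,0],"roll": 0,"hand": 0},{"travel": [0.7,-3.2,0],"roll": 0,"hand": 0},{"travel": [0.7,-3,0],"roll": 0,"hand": 0},{"travel": [0.6,-2.4,0],"roll": 0,"hand": 0},{"travel": [0.2,-1,0],"roll": 0,"hand": 0}]'

```text
time: 26.68
tool_pos: [553.0, -168.6, 193.0]
ee_rot: [0.306, -3.126, 0.002]
wrist_force: [-0.3, -0.3, -4.9]
opening: 24.7
gripper_force: 108.8
```

Run:
```python
from h import *
U=np.array([-.199,.98]);V=np.array([.98,.199])
for n,c in(('scene',[573,144]),('top',[577,148])):
    A=[]
    for i in range(3):
        p,d=grab(n);A.append(cloud(n,d))
    P=np.mean(A,0); u=(P[...,:2]-c)@U; v=(P[...,:2]-c)@V;z=P[...,2]
    print(n,[(round(float(np.median(z[m])),2),int(m.sum())) for x in(-70,-42,-14,14,42,70) for m in [(abs(u-x)<10)&(abs(v)<28)&(z>8)&(z<35)] if m.sum()>20])
    if n=='scene': cv2.imwrite('pics/c5.png',cv2.resize(p[190:350,220:434],(800,600))[...,::-1])
s=robot.state();print(s['time'],s['tool_pos'],s['ee_rot'],s['wrist_force'])
```

```text
scene [(17.55, 135), (17.51, 107), (17.09, 111), (16.55, 102), (16.04, 99), (15.61, 100)]
top [(18.15, 237), (17.68, 233), (17.05, 232), (16.83, 235), (16.29, 235), (15.87, 233)]
26.9833 [ 554.31308815 -163.03080184  192.80452705] [ 3.14624976e-01 -3.12560951e+00 -1.05418166e-03] [-0.56975674 -0.03129941 -3.94576226]
```

View pics/c5.png

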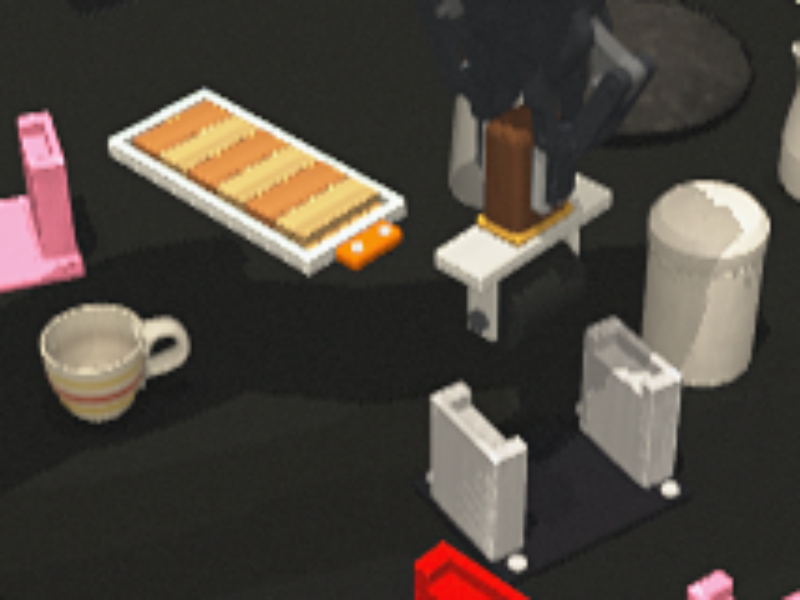

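All six plank tops now lie in one plane and sit flush in the picture. The stand is free, at (550,440) in the crop. I'll turn back and line up over it.

Request:
move_arm --targets '[{"travel": [0,0,0],"roll": 0.08,"hand": 0},{"travel": [0,0,0],"roll": 0.08,"hand": 0},{"travel": [0,0,0],"roll": 0.07,"hand": 0},{"travel": [-0.05,-0.6,0],"roll": 0,"hand": 0},{"travel": [-0.05,-0.8,0],"roll": 0,"hand": 0},{"travel": [-0.05,-0.8,0],"roll": 0,"hand": 0},{"travel": [-0.05,-0.5,0],"roll": 0,"hand": 0},{"travel": [-0.05,-0.25,0],"roll": 0,"hand": 0},{"travel": [0,0,0],"roll": 0,"hand": 0},{"travel": [0,0,0],"roll": 0,"hand": 0}]'

```text
time: 27.82
tool_pos: [555.8, -194.1, 192.7]
ee_rot: [-0.048, -3.141, -0.0]
wrist_force: [0.1, -0.5, -3.5]
opening: 24.8
gripper_force: 108.8
```

Request:
move_arm --targets '[{"travel": [0,0,0.5],"roll": 0,"hand": 0},{"travel": [0,0,1],"roll": 0,"hand": 0},{"travel": [0,0,1.2],"roll": 0,"hand": 0},{"travel": [0,0,1.2],"roll": 0,"hand": 0},{"travel": [0,0,0.8],"roll": 0,"hand": 0},{"travel": [0,0,0.3],"roll": 0,"hand": 0},{"travel": [0,0,0],"roll": 0,"hand": 0},{"travel": [0,0,0],"roll": 0,"hand": 0},{"travel": [0,0,0],"roll": 0,"hand": 0},{"travel": [0,0,0],"roll": 0,"hand": 0}]'

```text
time: 28.65
tool_pos: [556.1, -194.1, 143.3]
ee_rot: [0.048, 3.14, -0.0]
wrist_force: [0.4, -0.3, -4.6]
opening: 24.6
gripper_force: 108.8
```

Request:
move_arm --targets '[{"travel": [0,0.15,0.8],"roll": 0,"hand": 0},{"travel": [0,0,0.9],"roll": 0,"hand": 0},{"travel": [0,0,0.8],"roll": 0,"hand": 0},{"travel": [0,0,0.5],"roll": 0,"hand": 0},{"travel": [0,0,0.3],"roll": 0,"hand": 0},{"travel": [0,0,0.2],"roll": 0,"hand": 0},{"travel": [0,0,0.1],"roll": 0,"hand": 0},{"travel": [0,0,0.1],"roll": 0,"hand": 0},{"travel": [0,0,0.1],"roll": 0,"hand": 0},{"travel": [0,0,0],"roll": 0,"hand": 0}]'

```text
time: 29.48
tool_pos: [555.9, -192.5, 104.8]
ee_rot: [0.048, 3.141, -0.0]
wrist_force: [0.2, 0.2, -4.7]
opening: 24.6
gripper_force: 108.8
```

No contact at 2 mm above the seat, so the crossbar is inside the notches. I'll lower the rest slowly.

Request:
move_arm --targets '[{"travel": [0,0,0.05],"roll": 0,"hand": 0},{"travel": [0,0,0.05],"roll": 0,"hand": 0},{"travel": [0,0,0.04],"roll": 0,"hand": 0},{"travel": [0,0,0.04],"roll": 0,"hand": 0},{"travel": [0,0,0.04],"roll": 0,"hand": 0},{"travel": [0,0,0.03],"roll": 0,"hand": 0},{"travel": [0,0,0],"roll": 0,"hand": 0},{"travel": [0,0,0],"roll": 0,"hand": 0},{"travel": [0,0,0],"roll": 0,"hand": 0},{"travel": [0,0,0],"roll": 0,"hand": 0}]'

```text
time: 30.32
tool_pos: [555.9, -192.5, 102.6]
ee_rot: [0.049, 3.141, -0.0]
wrist_force: [-3.3, -0.5, 5.9]
opening: 25.0
gripper_force: 110.1
```

Seated: it bears on the floor at the pickup height. Let go and withdraw.

Request:
move_arm --targets '[{"travel": [0,0,0],"roll": 0,"hand": 0.5},{"travel": [0,0,0],"roll": 0,"hand": 1},{"travel": [0,0,0],"roll": 0,"hand": 1},{"travel": [0,0,0],"roll": 0,"hand": 1},{"travel": [0,0,0],"roll": 0,"hand": 1},{"travel": [0,0,0],"roll": 0,"hand": 1},{"travel": [0,0,0],"roll": 0,"hand": 1},{"travel": [0,0,0],"roll": 0,"hand": 1},{"travel": [0,0,0],"roll": 0,"hand": 1},{"travel": [0,0,0],"roll": 0,"hand": 1}]'

```text
time: 31.15
tool_pos: [555.8, -192.5, 102.3]
ee_rot: [-0.048, -3.141, 0.0]
wrist_force: [-0.1, 0.3, -0.1]
opening: 85.4
gripper_force: 0.0
```

Request:
move_arm --targets '[{"travel": [0,0,-0.5],"roll": 0,"hand": 1},{"travel": [0,0,-1],"roll": 0,"hand": 1},{"travel": [0,0,-2],"roll": 0,"hand": 1},{"travel": [0,0,-2],"roll": 0,"hand": 1},{"travel": [0,0,-2],"roll": 0,"hand": 1},{"travel": [0,0,-2],"roll": 0,"hand": 1},{"travel": [0,0,-1],"roll": 0,"hand": 1},{"travel": [0,0,0],"roll": 0,"hand": 1},{"travel": [0,0,0],"roll": 0,"hand": 1},{"travel": [0,0,0],"roll": 0,"hand": 1}]'

```text
time: 31.98
tool_pos: [555.5, -192.3, 206.6]
ee_rot: [-0.048, -3.14, -0.0]
wrist_force: [-0.2, 0.9, -0.3]
opening: 85.3
gripper_force: 0.0
```

Run:
```python
from h import *
p,d=grab('scene');P=cloud('scene',d);m=np.zeros((480,640),bool);m[250:310,340:400]=1;m&=(P[...,2]>130)&(P[...,2]<150)
print(m.sum(),P[m].mean(0),robot.state()['wrist_force'],robot.state()['opening'])
cv2.imwrite('pics/c6.png',cv2.resize(p[190:350,220:434],(800,600))[...,::-1])
```

```text
231 [ 551.38464883 -198.32236455  137.41277973] [-0.59555858 -0.31380776  0.14195549] 85.34086230910661
```

View pics/c6.png

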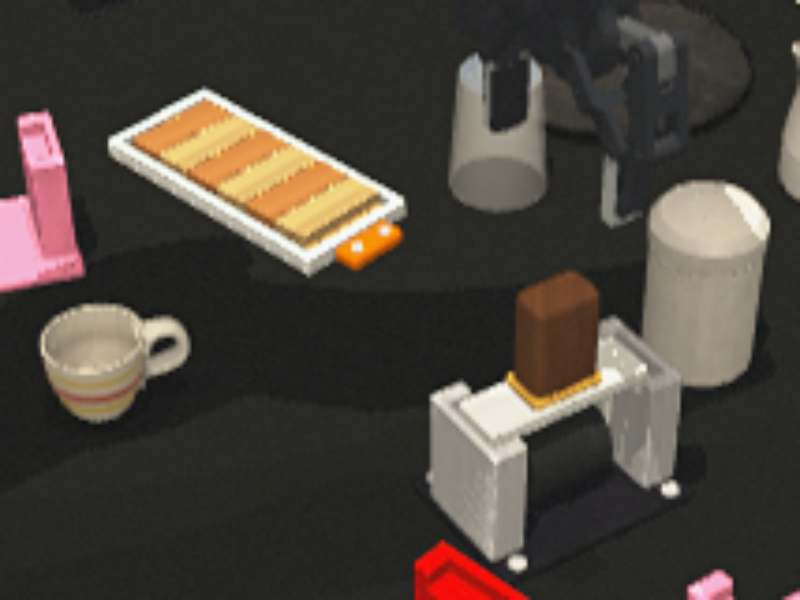

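The roller is seated upright at its original place (handle at 557,335 in the crop), the gripper is clear, and the cup and glass haven't moved.

```bash
python3 -c "
from plant import job
print(job.job_done())"
```

```text
the job is handed in; nothing more can be done
None
```

The job is handed in, with no verdict returned: the planks were rolled from the tab end at about 8–11 N in the readings and all six look home on camera, the roller is back in its stand and released at about 32 s of the 72 s, and the cup and glass look undisturbed (I did not re-check the bottle).

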